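Park the sprung clamp jaw on its catch pin

ROBOT

A 6-joint arm with a two-finger parallel gripper is mounted at the origin on a cart in front of the work surface, level with it; the furniture and walls round the work are solid. World frame = base frame: x ahead of the robot, y to its left, z up, the work surface at z = 0. Lengths are in mm, angles in rad, forces in N, time in s.
With the tool pointing down it reaches from about 300 to 775 mm from the base axis. Payload 14.6 kg.
Tool frame: the origin (TCP) lies at the very end of the fingers, on their centre line; the grasp point (between the pads) lies 19 mm behind it; z points along the fingers, y is the line along which they close (so a half turn about z gives the same grasp; the last joint's range is limited). The gripper opens to 94 mm and grips with 3 to 60 N. Pads are 16 mm wide; open, the fingers measure 119 mm over their backs; the gripper's body (75 mm by 177 mm) begins 78 mm behind the grasp point.
Start: joints at [1.068, 0.3, 1.521, -0, 1.321, -0.067], TCP at [232.171, 498.584, 169.346] pointing down, gripper open.
Joint ranges: [-3.03, 3.03], [-0.79, 2.21], [0.23, 2.52], [-1.04, 4.18], [0, 3.07], [-2.55, 2.55]. Speed limits (rad/s): [2.22, 2.22, 2.57, 3.14, 3.14, 3.14].

INTERFACE

Orientations are given as [roll, pitch, yaw] about the fixed x, y, z axes, in that order (R = Rz(yaw) Ry(pitch) Rx(roll)).
In Python, from cell import manip, camera, get_calibration gives the robot as it stands. The module is installed in compiled form; this text tells all that it offers.
- The arm moves only by the tool jog_arm, never from a script. Its argument "plan" is one flat list of numbers, 6 for each row, row after row: the shift along the world's x, y, z in m, then the turn, a rotation vector about the world's x, y, z in degrees. A call has 1 to 20 rows; each row is the pose to reach, as a shift and turn from the pose commanded when the call began; what a row does not reach only later rows make up. A row lasts 1/10 s, in which the tool goes at most 50 mm and 8.59 degrees, less where a joint would pass 70% of its speed; a pose out of reach is approached as far as the arm can. A call with a gripper value outside its range is refused whole. "claw" is the finger opening in m, from 0 to 0.094, set as the call begins (left out, the last holds). The fingers move at their own pace and stop on an object; "force" is the grip in N (left out, the last holds). Time passes only in rows, so rows that repeat a pose let the fingers close. It gives the time, the measured TCP pose, the force, the opening and the grip force at its end, in the units of the state.
- manip.read_state(): the state, without advancing time (a new reading comes with each control period).
- camera(name): name is "scene" or "top" or "wrist"; returns (picture, depth): 420x560x3 uint8, red, green, blue; 420x560 float32, mm along the optical axis (not along the pixel's ray), 0 where there is no reading.
- get_calibration(name): a dict with "fx", "fy", "cx", "cy" (pixels), "k1" (the pictures are not rectified: a ray, as slopes to the right and down, at radius r is drawn at 1 + k1 r^2 times it, then the intrinsics apply), "origin" and "attitude" of the camera in the world. Camera axes: x right, y down, z forward; pixel columns grow to the right and rows downward; lengths in mm; the calibration is good to about 2 mm. A picture is of the moment at which its call begins: read the wrist's pose just before it. get_calibration takes no time and is no camera call; for the wrist camera it gives the pose at the moment of the call.
- manip.sign_off(): hands the job in; it is judged then, once.
The state is a dict: "clock": time; "joints": joint angles; "qd": joint speeds; "effort": joint torques, N m; "eef_pos": TCP position; "eef_rot": TCP orientation; "wrist_force": force on the tool from outside, world axes, zero at the start; "moment": the same for the moment, N m; "finger_gap": finger opening in mm; "finger_force": force on a finger pad.
Only numpy, scipy, OpenCV 4.12 (cv2) and the standard library are available. Lean on these libraries where they do the work, as an engineer would, in place of code of your own. Each camera call takes 0.05 s, during which the arm holds its last target. There are 200 camera calls.

TASK

One of the two spring clamps for lead strip is still shut; the other is already parked half open. Open the shut one for loading: push its jaw block back with the fingertips until its catch pin drops, then let go, so that the jaw springs back against the pin and stays parked half open. Do not ram it hard into its end stop. Only push, grasp nothing, and leave the pins, the other clamp and the tools lying around alone.

Things in the scene. Friction and masses are not known exactly. Their poses are not given: they have to be found in the camera images.
- clamp_a: The shut spring clamp: base plate 178 x 124 x 8 mm fixed to the bench, steel jaw block sliding under a bridge. Origin: underside, below the middle of the jaw's front face when shut. +x: the way the jaw is pushed open (away from the robot). Base x -28..150, y +-62 mm. Fixed lip in front of the shut jaw: x -12..0, y +-50, top 19 mm up. Side cheeks x 2..146, 97 mm apart, top 46 mm. Bridge x 73..99, top 61 mm.
- clamp_b: The already parked, otherwise identical, spring clamp: base plate 178 x 124 x 8 mm fixed to the bench, steel jaw block sliding under a bridge. Origin: underside, below the middle of the jaw's front face when shut. +x: the way the jaw is pushed open (away from the robot). Base x -28..150, y +-62 mm. Fixed lip in front of the shut jaw: x -12..0, y +-50, top 19 mm up. Side cheeks x 2..146, 97 mm apart, top 46 mm. Bridge x 73..99, top 61 mm.
- clamp_a_pin_head (a point): Top of the shut clamp's brass catch pin, above the bridge 86 mm along the clamp's +x; head 14 mm across, top 78 mm above the bench when up, 68 mm when dropped. Do not touch.
- clamp_b_pin_head (a point): Top of the parked clamp's brass catch pin, above the bridge 86 mm along the clamp's +x; head 14 mm across, top 78 mm above the bench when up, 68 mm when dropped. Do not touch.
- clamp_a_face (a point): Point on the upright front face of the shut clamp's jaw block, mid width, 40 mm above the bench; moves with the jaw. The flat face is 92 mm wide, 9 to 51 mm above the bench; push it along its own +x with the fingertips above the 19 mm lip. The block is 95 mm long, with a 14 mm wide pin slot in its top from 30 to 60 mm behind the face.
- clamp_a_jaw (a joint): Travel of the shut clamp's jaw in m: 0 shut, 0.050 at its end stop, grows as it is pushed back. A spring pushes it shut with 5 N at 0, 8 N at 0.030, 10 N at 0.050. Once past 0.030 the pin drops; on release the jaw comes back and stops on the pin at 0.030.
- clamp_a_pin (a joint): Drop of the shut clamp's catch pin in m: 0 up, standing on the jaw block; 0.010 dropped into the jaw's slot. It drops by itself (a light spring) when the jaw is pushed past 0.030.
- clamp_b_jaw (a joint): Travel of the other clamp's jaw, same meaning; parked at 0.030 on its pin.
- clamp_b_pin (a joint): Drop of the other clamp's catch pin, same meaning; dropped.
- cutter_mid (a point): Middle of a loose brass glass cutter, 136 x 13 x 13 mm, lying between the clamps; leave alone.
- came_mid (a point): Middle of a loose grey H-section lead strip, 160 x 9 x 9 mm, lying to the right of the clamps; leave alone.
- marker_mid (a point): Middle of a loose felt marker, 124 x 14 x 14 mm, lying near the front edge of the bench, right of the middle; leave alone.

How it is judged (in metres and radians):
On the way, in this order (a step that is already met when the one before it is completed fails the run):
1. the fingers push the shut jaw back to its catch (value of joint clamp_a_jaw above 0.029 m and contact force between the fingers and clamp_a_jaw above 0.5 N), for 0.05 s.
2. let go, the jaw stays on its dropped pin (value of joint clamp_a_jaw between 0.027 and 0.033 m and value of joint clamp_a_pin above 0.007 m and contact force between each of the arm, the fingers and clamp_a_jaw below 0.1 N), for 0.2 s.
At the end, for the whole second after the job is handed in: Both jaws rest on their dropped pins at 0.030 m +-3 mm (pins dropped more than 7 mm), the pushed jaw is at rest, and the cutter, lead strip and marker lie within 15 mm of where they were (value of joint clamp_a_jaw between 0.027 and 0.033 m and value of joint each of clamp_a_pin, clamp_b_pin above 0.007 m and value of joint clamp_b_jaw between 0.027 and 0.033 m and velocity of joint clamp_a_jaw between -0.005 and 0.005 m/s and distance of each of cutter_mid, came_mid, marker_mid from where it was at the start of the episode below 0.015 m); the robot touches nothing.
It fails at once if the jaw is rammed (over 40 N) (contact force between the fingers and clamp_a_jaw above 40 N).
It fails at once if a catch pin is pressed or pushed by the robot (contact force between any of the fingers, the arm and clamp_a_pin above 1 N or contact force between any of the fingers, the arm and clamp_b_pin above 1 N).
It fails at once if the parked clamp is touched or its jaw moved (contact force between any of the fingers, the arm and clamp_b above 1 N or value of joint clamp_b_jaw above 0.034 m or value of joint clamp_b_jaw below 0.026 m).
It fails at once if a tool or the lead strip is lifted or shoved away (distance of any of cutter_mid, came_mid, marker_mid from where it was at the start of the episode above 0.015 m).
It also fails if it takes over 35 s, if anything falls off the work surface, if the arm or the gripper's body presses on something with over 40 N, if the wrist force passes 120 N, or if a joint passes its speed limit or range.

## Working session

There is one attempt and no reset: what is moved stays moved. The work goes in short steps, Python scripts to look and compute and a tool call to move; the robot and the scene stay as the last step left them, time stands still between calls to the robot, and variables do not carry over. Pictures are saved under pics/ and viewed, at most 10 in all, crops included, and the job is handed in when it is done.

Besides the shell and the picture viewer there is one more tool, called as name(argument=value, ...) on one line, values as JSON. jog_arm: Moves the arm, as the interface text tells. Its arguments: {"type":"object","properties":{"plan":{"type":"array"},"claw":{"type":"number"},"force":{"type":"number"}},"required":["plan"]}

```bash
mkdir -p pics
cat > h.py <<'E'
import numpy as np, cv2
from cell import manip, camera, get_calibration
from scipy.spatial.transform import Rotation as R
def snap(n,f):
    c=get_calibration(n); p,d=camera(n)
    cv2.imwrite(f'pics/{f}.png',p[...,::-1]); np.savez(f'{f}.npz',p=p,d=d,c=np.array(c,dtype=object)); return p,d,c
def att(c):
    a=np.array(c['attitude'],float)
    return a if a.shape==(3,3) else (R.from_euler('xyz',a).as_matrix() if a.size==3 else R.from_quat(a).as_matrix())
def cloud(d,c):
    v,u=np.mgrid[:d.shape[0],:d.shape[1]].astype(float)
    K=np.array([[c['fx'],0,c['cx']],[0,c['fy'],c['cy']],[0,0,1]])
    q=cv2.undistortPoints(np.stack([u,v],-1).reshape(-1,1,2),K,np.array([c['k1'],0,0,0.])).reshape(*d.shape,2)
    P=np.dstack([q*d[...,None],d])
    return P@att(c).T+np.array(c['origin'])
E
python3 - <<'E'
from h import *
for n in('top','scene'):
    p,d,c=snap(n,n+'0'); print(n,c)
    P=cloud(d,c); print(P[210,280],P[300,280],(d==0).mean())
print(manip.read_state())
E
```

```text
top {'fx': 379.35356806367287, 'fy': 379.35356806367287, 'cx': 279.02732900896734, 'cy': 208.83742985568023, 'k1': -0.09861940659790353, 'origin': array([372.33356238, -87.72599092, 930.38864155]), 'attitude': array([-3.02587832, -0.00632115, -1.56062596])}
[478.08113096 -94.96532327  -3.63315047] [ 166.90984182 -104.71835489 -754.11773798] 0.004204931972789116
scene {'fx': 421.79191303079006, 'fy': 421.79191303079006, 'cx': 282.7956571576313, 'cy': 207.42399432978985, 'k1': 0.0403337891323978, 'origin': array([ 116.64937159, -687.22207087,  552.24502613]), 'attitude': array([-2.1581159 ,  0.02221224, -0.58454409])}
[551.88567996   4.56914491   1.36717143] [ 395.50273661 -234.68777967    2.20825294] 0.003937074829931973
{'clock': 0.1, 'joints': array([ 1.06842869e+00,  3.00409496e-01,  1.52149408e+00, -1.01807427e-05,
        1.32068952e+00, -6.65987888e-02]), 'qd': array([-0.00050069, -0.00158331, -0.00207549, -0.00088041, -0.00018254,
       -0.0011259 ]), 'effort': array([ 1.86345904e-03, -5.32639396e+01, -3.53285766e+01,  7.09154550e-02,
        2.34928261e-02, -1.79582241e-05]), 'eef_pos': array([232.03895833, 498.3704422 , 168.85694103]), 'eef_rot': array([-3.14059377e+00, -5.67395689e-05,  2.70582630e+00]), 'wrist_force': array([-0.1115015 , -0.12630928,  0.2834234 ]), 'moment': array([-0.03738778,  0.02856948, -0.01718307]), 'finger_force': 0.0, 'finger_gap': 94.37220235414381}
```

View pics/top0.png

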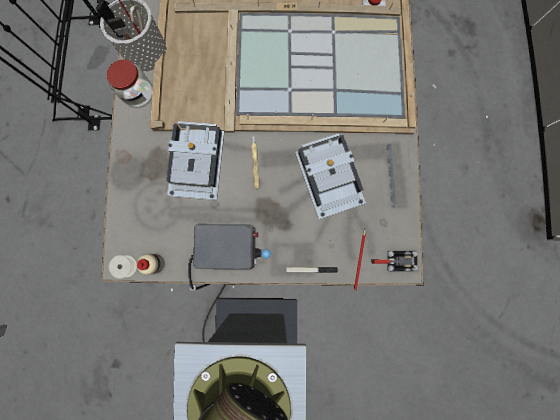

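View pics/scene0.png

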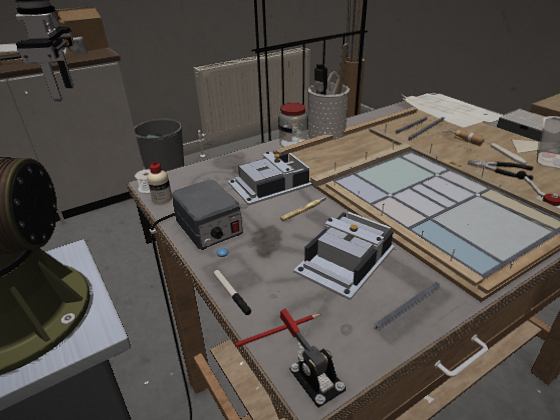

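The top view shows two clamps, left near px (193,160) and right near (333,175), with the pins at about (191,146) and (330,163). Next I measure heights to find the shut one.

Run:
```python
from h import *
z=np.load('top0.npz',allow_pickle=True); p,d,c=z['p'],z['d'],z['c'].item(); P=cloud(d,c)
hsv=cv2.cvtColor(p,cv2.COLOR_RGB2HSV)
for n,(u,v) in dict(L=(191,146),R=(330,163)).items():
    w=P[v-4:v+5,u-4:u+5]; m=hsv[v-4:v+5,u-4:u+5,1]>110
    print(n,'pin',np.round(np.median(w[m],0),1),m.sum(), 'top',w[m][:,2].max())
    # bench tilt around
    W=P[v-40:v+75,u-45:u+45].reshape(-1,3)
    plate=W[(W[:,2]>4)&(W[:,2]<13)]; bench=W[abs(W[:,2])<4]
    print('bench z',np.median(bench[:,2]))
    jaw=W[(W[:,2]>47.5)&(W[:,2]<55)]
    for nm,S in(('jawtop',jaw),('all>5',W[(W[:,2]>5)&(W[:,2]<70)])):
        r=cv2.minAreaRect(S[:,:2].astype(np.float32)); print(nm,len(S),np.round(cv2.boxPoints(r),1).tolist(),r)
a=cv2.resize(p[115:225,150:380],None,fx=3.4,fy=3.4,interpolation=cv2.INTER_CUBIC)
cv2.imwrite('pics/crop.png',a[...,::-1])
```

```text
L pin [618.9 115.4  76.6] 22 top 80.07923221636395
bench z -0.8673902961231761
jawtop 1131 [[527.9000244140625, 65.4000015258789], [679.7999877929688, 52.79999923706055], [689.0999755859375, 164.6999969482422], [537.0999755859375, 177.3000030517578]] ((608.46533203125, 115.04743957519531), (112.34049224853516, 152.4886474609375), 85.27323150634766)
all>5 5443 [[482.3999938964844, 21.299999237060547], [741.0999755859375, 19.799999237060547], [742.4000244140625, 233.6999969482422], [483.70001220703125, 235.1999969482422]] ((612.3932495117188, 127.49749755859375), (213.82659912109375, 258.7110290527344), 89.66827392578125)
R pin [ 583.9 -209.9   67.4] 21 top 71.7841035200953
bench z -0.7527503939076041
jawtop 1072 [[503.5, -177.1999969482422], [541.0999755859375, -283.8999938964844], [663.5999755859375, -240.6999969482422], [626.0, -134.0]] ((583.568359375, -208.95523071289062), (129.89671325683594, 113.09178924560547), 19.431011199951172)
all>5 4511 [[409.20001220703125, -110.0999984741211], [413.20001220703125, -336.29998779296875], [698.2000122070312, -331.20001220703125], [694.2000122070312, -105.0]] ((553.7058715820312, -220.6465301513672), (285.0582580566406, 226.21849060058594), 1.0267622470855713)
```

View pics/crop.png

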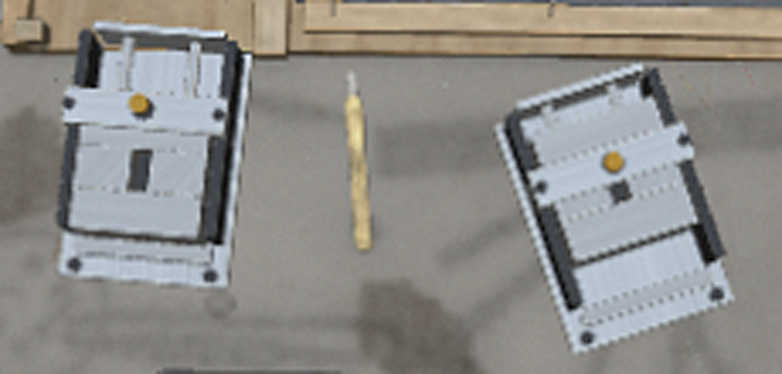

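The left clamp is the shut one: its pin is about 77 mm up (crop px (139,104)) and the jaw is against the lip. The right jaw is set back with its pin down. Next: fit the left clamp's yaw and measure obstacle heights.

Run:
```python
from h import *
z=np.load('top0.npz',allow_pickle=True); p,d,c=z['p'],z['d'],z['c'].item(); P=cloud(d,c)
W=P.reshape(-1,3); W=W[(W[:,0]>450)&(W[:,0]<740)&(W[:,1]>30)&(W[:,1]<200)]
# front edge of jaw top per y bin
J=W[(W[:,2]>46)&(W[:,2]<55)&(W[:,0]<600)]
ys=np.arange(85,156,5); E=[(np.percentile(J[abs(J[:,1]-y)<3][:,0],3),y) for y in ys]
E=np.array(E);f=np.polyfit(E[:,1],E[:,0],1);print('face line',f,np.polyval(f,122),'yaw deg',np.degrees(np.arctan(-f[0])))
print(np.round(E[:,0],1))
B=W[(W[:,2]>57)&(W[:,2]<66)]; r=cv2.minAreaRect(B[:,:2].astype(np.float32)); print('bridge',r,np.median(B,0))
X=P[222:272,190:262].reshape(-1,3); X=X[X[:,2]>20]; print('box',X.min(0),X.max(0))
A=P[230:285,100:165].reshape(-1,3);A=A[A[:,2]>10]; print('bottle',A.min(0),A.max(0))
A=P[55:110,100:155].reshape(-1,3);A=A[A[:,2]>10]; print('jar',A.min(0),A.max(0))
s=manip.read_state(); print(R.from_euler('xyz',s['eef_rot']).as_matrix().round(3))
```

```text
face line [3.97836777e-02 5.30562610e+02] 535.416218472887 yaw deg -2.2782353818521206
[533.6 534.  534.6 534.4 534.3 534.3 536.5 536.4 534.8 535.9 536.  536.4
 536.4 536.4 536.1]
bridge ((618.8134155273438, 115.42300415039062), (114.20439147949219, 27.05672264099121), 84.78187561035156) [618.01169032 110.97538335  59.67812538]
box [334.74973706 -87.72599092  20.82218231] [437.63683781 116.87995756 930.38864155]
bottle [307.38999366 -87.72599092  10.11240145] [372.33356238 311.05392837 930.38864155]
jar [372.33356238 -87.72599092  10.55693445] [862.58524229 314.02696098 930.38864155]
[[-0.907  0.422 -0.   ]
 [ 0.422  0.907 -0.001]
 [ 0.    -0.001 -1.   ]]
```

jog_arm(plan=[0.02,-0.027,0,0,0,1.5,0.04,-0.055,0,0,0,3,0.06,-0.082,0,0,0,4.5,0.08,-0.109,0,0,0,6,0.1,-0.137,0,0,0,7.5,0.12,-0.164,0,0,0,9,0.14,-0.191,0,0,0,10.5,0.16,-0.219,0,0,0,12,0.18,-0.246,0,0,0,13.5,0.2,-0.274,0,0,0,15,0.22,-0.301,0,0,0,16.5,0.24,-0.328,0,0,0,18,0.255,-0.349,0,0,0,19,0.265,-0.363,0,0,0,20,0.273,-0.3735,0,0,0,20.2,0.273,-0.3735,0,0,0,20.2,0.273,-0.3735,0,0,0,20.2], claw=0, force=10)

```text
clock: 1.8
eef_pos: [504.9, 125.5, 169.2]
eef_rot: [3.142, -0.0, 3.058]
wrist_force: [-0.0, -0.1, 0.2]
finger_gap: 0.5
finger_force: 0.0
```

Run:
```python
from h import *
s=manip.read_state(); print({k:np.round(s[k],3) for k in('clock','eef_pos','eef_rot','wrist_force','finger_gap')})
p,d,c=snap('wrist','w1'); P=cloud(d,c); print(c['origin'],c['attitude'])
W=P.reshape(-1,3)[(d>0).ravel()]; 
B=W[(W[:,2]>57)&(W[:,2]<66)&(W[:,0]>590)&(W[:,0]<650)]
if len(B)>20: print('bridge',cv2.minAreaRect(B[:,:2].astype(np.float32)),B.min(0),B.max(0))
J=W[(W[:,2]>47)&(W[:,2]<55)&(W[:,0]<600)&(W[:,0]>500)]
if len(J)>20:
  E=np.array([(np.percentile(J[abs(J[:,1]-y)<1.5][:,0],1.5),y) for y in np.arange(85,158,4) if (abs(J[:,1]-y)<1.5).sum()>20]); print(np.round(E,1).tolist()); f=np.polyfit(E[:,1],E[:,0],1); print(f,np.polyval(f,122))
```

```text
{'clock': np.float64(1.8), 'eef_pos': array([504.877, 125.459, 169.183]), 'eef_rot': array([ 3.142, -0.   ,  3.058]), 'wrist_force': array([-0.019, -0.13 ,  0.174]), 'finger_gap': np.float64(0.542)}
[440.40393497 131.91555841 384.26854266] [2.91310548e+00 8.87419860e-05 1.48759450e+00]
[[531.2, 85.0], [531.2, 89.0], [532.0, 93.0], [531.7, 97.0], [532.1, 101.0], [532.2, 105.0], [532.9, 109.0], [533.0, 113.0], [533.2, 117.0], [533.8, 121.0], [534.2, 125.0], [534.1, 129.0], [534.6, 133.0], [534.8, 137.0], [535.0, 141.0], [535.5, 145.0], [536.0, 149.0], [536.1, 153.0], [536.5, 157.0]]
[7.49571069e-02 5.24627251e+02] 533.7720181147411
```

View pics/w1.png

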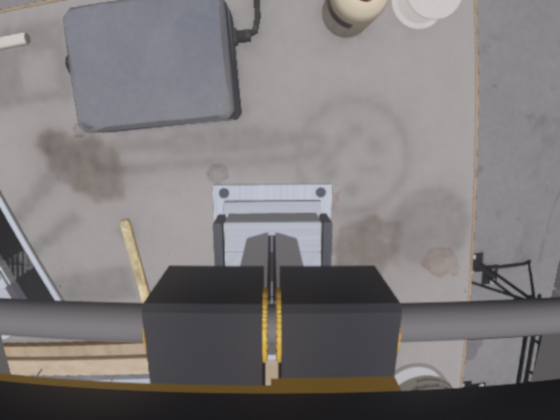

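The wrist view shows the closed fingertips (px (272,240)) centred on the clamp, in front of the bridge. The jaw face is at x≈533.8 with yaw −4.3°. Now I descend.

jog_arm(plan=[0,0,-0.02,0,0,0,0,0,-0.05,0,0,0,0,0,-0.08,0,0,0,0,0,-0.105,0,0,0,0,0,-0.125,0,0,0,0,0,-0.137,0,0,0,0,0,-0.141,0,0,0,0,0,-0.141,0,0,0,0.005,-0.0004,-0.141,0,0,0,0.01,-0.0008,-0.141,0,0,0,0.013,-0.001,-0.141,0,0,0,0.015,-0.0012,-0.141,0,0,0,0.015,-0.0012,-0.141,0,0,0])

```text
clock: 3.15
eef_pos: [520.4, 123.8, 28.4]
eef_rot: [3.142, 0.0, 3.058]
wrist_force: [0.3, -0.1, 0.0]
finger_gap: 0.5
finger_force: 0.0
```

jog_arm(plan=[0.002,-0.0002,0,0,0,0,0.004,-0.0003,0,0,0,0,0.006,-0.0005,0,0,0,0,0.008,-0.0006,0,0,0,0,0.01,-0.0008,0,0,0,0,0.012,-0.0009,0,0,0,0,0.014,-0.0011,0,0,0,0,0.016,-0.0012,0,0,0,0,0.016,-0.0012,0,0,0,0])

```text
clock: 4.05
eef_pos: [536.4, 122.7, 28.3]
eef_rot: [3.142, 0.0, 3.058]
wrist_force: [-0.8, -0.1, -0.2]
finger_gap: 0.4
finger_force: 0.0
```

jog_arm(plan=[0.002,-0.0002,0,0,0,0,0.004,-0.0003,0,0,0,0,0.006,-0.0005,0,0,0,0,0.006,-0.0005,0,0,0,0])

```text
clock: 4.45
eef_pos: [542.4, 122.1, 28.3]
eef_rot: [-3.142, 0.0, 3.058]
wrist_force: [0.5, 0.4, -0.3]
finger_gap: 0.4
finger_force: 0.0
```

Run:
```python
from h import *
s=manip.read_state(); print({k:np.round(s[k],3) for k in('clock','eef_pos','wrist_force')})
p,d,c=snap('scene','s1'); cv2.imwrite('pics/s1c.png',cv2.resize(p[110:230,190:350],None,fx=4.5,fy=4.5)[...,::-1])
```

```text
{'clock': np.float64(4.45), 'eef_pos': array([542.399, 122.144,  28.329]), 'wrist_force': array([ 0.472,  0.352, -0.344])}
```

View pics/s1c.png

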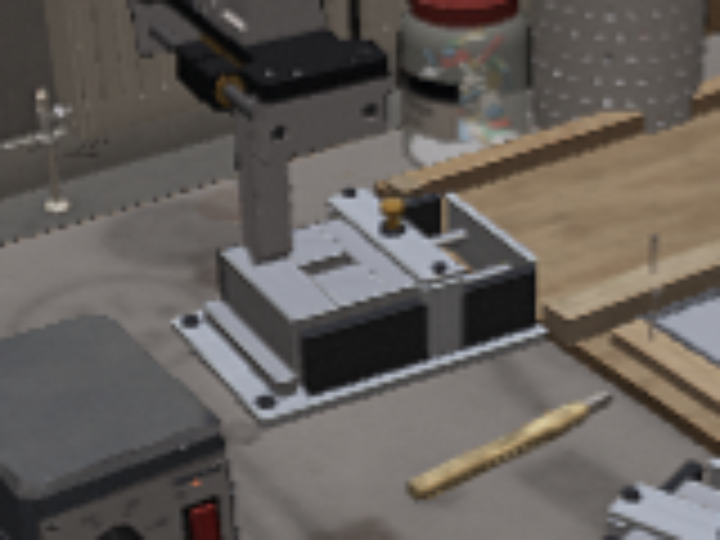

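Run:
```python
from h import *
z=np.load('s1.npz',allow_pickle=True); p,d,c=z['p'],z['d'],z['c'].item(); P=cloud(d,c)
K=np.array([[c['fx'],0,c['cx']],[0,c['fy'],c['cy']],[0,0,1]]); A=att(c)
def proj(X): 
    r=A.T; return cv2.projectPoints(np.array([X],float),cv2.Rodrigues(r)[0],-r@np.array(c['origin']),K,np.array([c['k1'],0,0,0.]))[0].ravel()
for X in([542.4,122.1,28.3],[542.4,122.1,60],[533.8,122,51],[619,115.4,77]): print(X,(proj(X)-[190,110])*4.5)
for u,v in((270,240),(270,255),(265,262),(250,150),(265,280),(265,320),(280,215),(340,265),(275,270),(392,205)):
    print((u,v),P[110+int(v/4.5),190+int(u/4.5)].round(1))
z=np.load('scene0.npz',allow_pickle=True);P0=cloud(z['d'],c)
print('before',P0[110+59,190+61],P0[110+62,190+59])
s=manip.read_state();print(s['joints'])
```

```text
[542.4, 122.1, 28.3] [272.9621825  318.07932047]
[542.4, 122.1, 60] [269.17669405 267.4238472 ]
[533.8, 122, 51] [256.61002061 286.54699808]
[619, 115.4, 77] [393.38016448 206.19352579]
(270, 240) [538.2 110.7  83.8]
(270, 255) [538.2 111.8  75.2]
(265, 262) [535.6 118.1  67.8]
(250, 150) [530.7 113.9 136.6]
(265, 280) [537.9 124.   53.5]
(265, 320) [532.2 116.9  33.3]
(280, 215) [544.4 110.2  98. ]
(340, 265) [589.2 128.7  46.3]
(275, 270) [548.5 127.7  54. ]
(392, 205) [617.4 114.7  80. ]
before [551.53228925 133.0251351   53.4806925 ] [541.72982104 126.13148694  51.26241756]
[ 1.55702002e-01  4.68359741e-01  1.64113297e+00  2.23858836e-05
  1.03213944e+00 -1.33178620e+00]
```

The crop shows the fingertip ending at px (265,262), which is above the jaw top. So the real tip is roughly 35 mm higher than the reported TCP, and it is not touching the jaw. I back off and measure it.

jog_arm(plan=[-0.01,0.0008,0,0,0,0,-0.02,0.0015,0,0,0,0,-0.03,0.0023,0,0,0,0,-0.04,0.003,0,0,0,0,-0.04,0.003,0,0,0,0])

```text
clock: 5.0
eef_pos: [500.9, 125.4, 28.5]
eef_rot: [-3.142, -0.0, 3.059]
wrist_force: [0.5, -0.1, 0.5]
finger_gap: 0.2
finger_force: 0.0
```

Run:
```python
from h import *
s=manip.read_state(); print({k:np.round(s[k],3) for k in('clock','eef_pos','wrist_force')})
p,d,c=snap('scene','s2'); P=cloud(d,c); cv2.imwrite('pics/s2c.png',cv2.resize(p[110:230,190:350],None,fx=4.5,fy=4.5)[...,::-1])
e=s['eef_pos']
def tip(P,e,r=70,zlo=10):
    W=P.reshape(-1,3); W=W[(np.hypot(W[:,0]-e[0],W[:,1]-e[1])<r)&(W[:,2]>zlo)&(W[:,2]<300)]; return W
W=tip(P,e,22); 
for a in range(10,160,10):
    S=W[(W[:,2]>=a)&(W[:,2]<a+10)]
    if len(S): print(a,len(S),S.min(0).round(0),S.max(0).round(0))
z=np.load('scene0.npz',allow_pickle=True);P0=cloud(z['d'],c); W=tip(P0,[232,498.4],75,100); print('start tip',len(W), np.percentile(W[:,2],[0,2,5]))
z=np.load('top0.npz',allow_pickle=True)
```

```text
{'clock': np.float64(5.0), 'eef_pos': array([500.923, 125.367,  28.498]), 'wrist_force': array([ 0.455, -0.129,  0.466])}
10 26 [507. 105.  10.] [521. 146.  19.]
20 6 [519. 117.  21.] [522. 133.  23.]
60 9 [490. 120.  66.] [508. 133.  70.]
70 28 [488. 112.  70.] [508. 137.  80.]
80 44 [489. 109.  80.] [508. 140.  90.]
90 44 [489. 112.  91.] [509. 137. 100.]
100 40 [489. 111. 100.] [508. 136. 110.]
110 43 [490. 112. 110.] [508. 139. 120.]
120 45 [489. 111. 120.] [509. 138. 130.]
130 11 [490. 120. 130.] [492. 140. 140.]
140 10 [489. 123. 140.] [492. 139. 149.]
150 1 [489. 126. 151.] [489. 126. 151.]
start tip 718 [205.32711556 208.97935982 212.49512429]
```

View pics/s2c.png

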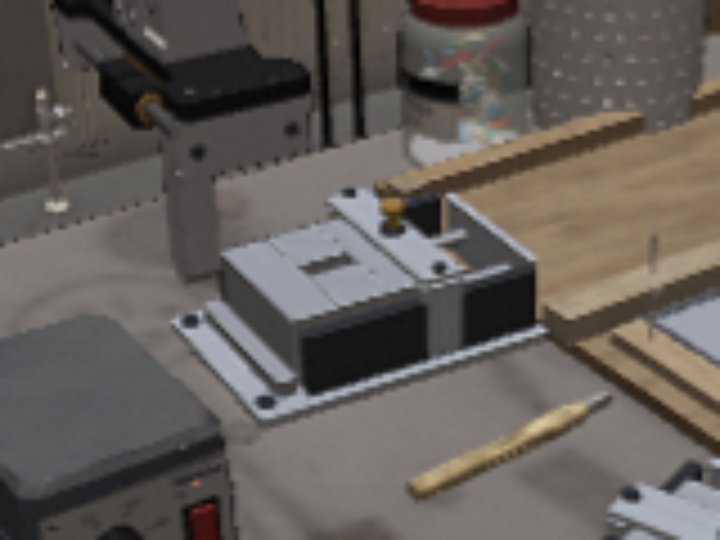

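The tip is really at z≈66 while the TCP reads 28.5. The same +37 mm offset shows in the start picture, so it is constant. I lower a further 32 mm, putting the real tip at about z 34, and re-check.

jog_arm(plan=[0,0,-0.005,0,0,0,0,0,-0.01,0,0,0,0,0,-0.015,0,0,0,0,0,-0.02,0,0,0,0,0,-0.025,0,0,0,0,0,-0.03,0,0,0,0,0,-0.032,0,0,0,0,0,-0.032,0,0,0])

```text
clock: 5.85
eef_pos: [502.0, 125.2, -4.0]
eef_rot: [-3.141, -0.001, 3.058]
wrist_force: [-0.1, 0.5, 0.3]
finger_gap: 0.3
finger_force: 0.0
```

Run:
```python
from h import *
s=manip.read_state(); print({k:np.round(s[k],3) for k in('clock','eef_pos','wrist_force')})
p,d,c=snap('scene','s3'); P=cloud(d,c); e=s['eef_pos']
W=P.reshape(-1,3); r=np.hypot(W[:,0]-e[0],W[:,1]-e[1])
for a in range(10,130,8):
    S=W[(W[:,2]>=a)&(W[:,2]<a+8)&(r<22)]; S2=W[(W[:,2]>=a)&(W[:,2]<a+8)&(r<110)&(W[:,0]<525)&(a>55)]
    if len(S): print(a,len(S),S.min(0).round(0),S.max(0).round(0),len(S2),S2.min(0).round(0) if len(S2) else '',S2.max(0).round(0) if len(S2) else '')
```

```text
{'clock': np.float64(5.85), 'eef_pos': array([502.021, 125.16 ,  -3.984]), 'wrist_force': array([-0.057,  0.481,  0.339])}
10 23 [503. 105.  10.] [521. 141.  18.] 0  
18 10 [519. 117.  19.] [523. 137.  23.] 0  
26 1 [497. 124.  33.] [497. 124.  33.] 0  
34 17 [491. 115.  34.] [508. 135.  42.] 0  
42 29 [490. 111.  42.] [509. 139.  50.] 0  
50 27 [489. 113.  50.] [510. 138.  57.] 0  
58 35 [491. 111.  58.] [508. 135.  66.] 35 [491. 111.  58.] [508. 135.  66.]
66 31 [490. 111.  66.] [509. 133.  74.] 31 [490. 111.  66.] [509. 133.  74.]
74 36 [491. 111.  74.] [511. 140.  82.] 37 [435.  88.  74.] [511. 140.  82.]
82 34 [491. 111.  82.] [508. 136.  90.] 161 [397.  46.  82.] [508. 136.  90.]
90 19 [491. 111.  90.] [509. 135.  97.] 19 [491. 111.  90.] [509. 135.  97.]
98 9 [491. 119.  98.] [493. 139. 105.] 9 [491. 119.  98.] [493. 139. 105.]
106 8 [490. 121. 107.] [493. 137. 113.] 8 [490. 121. 107.] [493. 137. 113.]
114 4 [491. 121. 114.] [493. 132. 118.] 4 [491. 121. 114.] [493. 132. 118.]
```

jog_arm(plan=[0.005,-0.0004,0,0,0,0,0.01,-0.0008,0,0,0,0,0.015,-0.0011,0,0,0,0,0.018,-0.0014,0,0,0,0,0.02,-0.0015,0,0,0,0,0.022,-0.0017,0,0,0,0,0.023,-0.0017,0,0,0,0,0.024,-0.0018,0,0,0,0,0.025,-0.0019,0,0,0,0,0.026,-0.002,0,0,0,0,0.027,-0.002,0,0,0,0,0.028,-0.0021,0,0,0,0,0.028,-0.0021,0,0,0,0])

```text
clock: 7.2
eef_pos: [529.4, 123.1, -3.7]
eef_rot: [-3.141, -0.002, 3.058]
wrist_force: [-5.7, -0.6, 3.0]
finger_gap: 0.5
finger_force: 2.9
```

Contact at the expected spring force (5.7 N). I keep pushing.

jog_arm(plan=[0.002,-0.0002,0,0,0,0,0.004,-0.0003,0,0,0,0,0.006,-0.0005,0,0,0,0,0.008,-0.0006,0,0,0,0,0.01,-0.0008,0,0,0,0,0.012,-0.0009,0,0,0,0,0.014,-0.0011,0,0,0,0,0.016,-0.0012,0,0,0,0,0.018,-0.0014,0,0,0,0,0.02,-0.0015,0,0,0,0,0.022,-0.0017,0,0,0,0,0.024,-0.0018,0,0,0,0,0.026,-0.002,0,0,0,0,0.026,-0.002,0,0,0,0])

```text
clock: 8.6
eef_pos: [555.2, 121.1, -3.8]
eef_rot: [-3.141, -0.002, 3.058]
wrist_force: [-8.6, 0.0, 5.4]
finger_gap: 0.5
finger_force: 3.9
```

jog_arm(plan=[0.002,-0.0002,0,0,0,0,0.004,-0.0003,0,0,0,0,0.006,-0.0005,0,0,0,0,0.008,-0.0006,0,0,0,0,0.008,-0.0006,0,0,0,0])

```text
clock: 9.1
eef_pos: [563.1, 120.5, -3.8]
eef_rot: [-3.141, -0.003, 3.059]
wrist_force: [-8.3, -0.1, 5.5]
finger_gap: 0.3
finger_force: 4.3
```

Run:
```python
from h import *
s=manip.read_state(); print({k:np.round(s[k],3) for k in('clock','eef_pos','wrist_force')})
p,d,c=snap('scene','s4'); P=cloud(d,c); cv2.imwrite('pics/s4c.png',cv2.resize(p[110:230,190:350],None,fx=4.5,fy=4.5)[...,::-1])
h=cv2.cvtColor(p,cv2.COLOR_RGB2HSV); m=(h[...,1]>110)&(abs(P[...,0]-619)<12)&(abs(P[...,1]-115)<12)&(P[...,2]>60)
print('pin',m.sum(),np.median(P[m],0) if m.any() else '',P[m].max(0) if m.any() else '')
```

```text
{'clock': np.float64(9.1), 'eef_pos': array([563.149, 120.523,  -3.763]), 'wrist_force': array([-8.261, -0.124,  5.461])}
pin 14 [617.87666669 114.66780492  69.26909469] [622.60628933 123.80995193  70.72241858]
```

View pics/s4c.png

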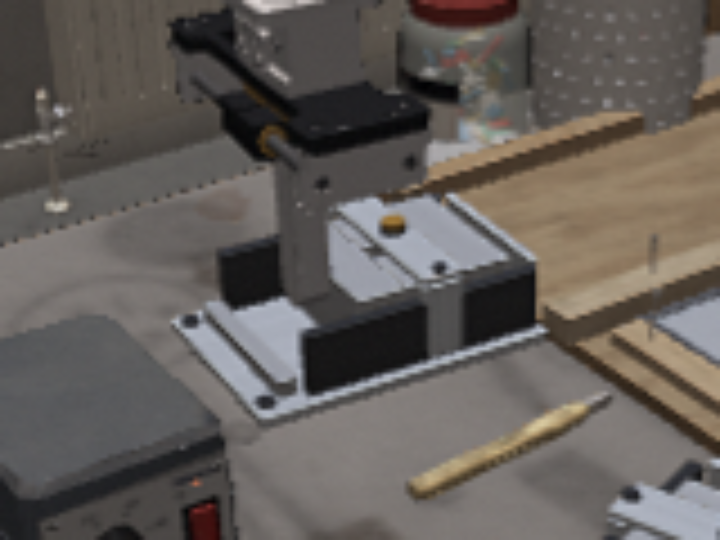

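The pin has dropped (head at px (392,222), z≈69 against 78 before). I release slowly and then lift clear.

jog_arm(plan=[-0.002,0.0002,0,0,0,0,-0.004,0.0003,0,0,0,0,-0.006,0.0005,0,0,0,0,-0.008,0.0006,0,0,0,0,-0.01,0.0008,0,0,0,0,-0.013,0.001,0,0,0,0,-0.017,0.0013,0,0,0,0,-0.022,0.0017,0,0,0,0,-0.026,0.002,0,0,0,0,-0.028,0.0021,0,0,0,0,-0.028,0.0021,0,0,0,0])

```text
clock: 10.25
eef_pos: [536.0, 122.6, -3.5]
eef_rot: [3.142, 0.0, 3.058]
wrist_force: [0.6, 0.7, 0.5]
finger_gap: 0.5
finger_force: 0.0
```

jog_arm(plan=[0,0,0.01,0,0,0,0,0,0.03,0,0,0,0,0,0.055,0,0,0,0,0,0.08,0,0,0,0,0,0.105,0,0,0,0,0,0.125,0,0,0,0,0,0.135,0,0,0,0,0,0.14,0,0,0,0,0,0.14,0,0,0,0,0,0.14,0,0,0])

```text
clock: 11.25
eef_pos: [535.8, 122.5, 135.4]
eef_rot: [-3.141, -0.001, 3.058]
wrist_force: [0.3, -0.2, 0.2]
finger_gap: 0.5
finger_force: 0.0
```

Run:
```python
from h import *
s=manip.read_state(); print({k:np.round(s[k],3) for k in('clock','eef_pos','wrist_force','qd')})
p,d,c=snap('scene','s5'); P=cloud(d,c); cv2.imwrite('pics/s5.png',p[...,::-1])
h=cv2.cvtColor(p,cv2.COLOR_RGB2HSV); m=(h[...,1]>110)&(abs(P[...,0]-619)<12)&(abs(P[...,1]-115)<12)&(P[...,2]>60)
print('pin',m.sum(),P[m].max(0))
W=P.reshape(-1,3); J=W[(W[:,2]>48)&(W[:,2]<56)&(abs(W[:,1]-120)<25)&(W[:,0]<605)&(W[:,0]>500)]
print('face x',np.percentile(J[:,0],[0,2,5]))
z=np.load('scene0.npz',allow_pickle=True);P0=cloud(z['d'],c);W=P0.reshape(-1,3); J=W[(W[:,2]>48)&(W[:,2]<56)&(abs(W[:,1]-120)<25)&(W[:,0]<605)&(W[:,0]>500)]
print('before',np.percentile(J[:,0],[0,2,5]))
```

```text
{'clock': np.float64(11.25), 'eef_pos': array([535.802, 122.508, 135.438]), 'wrist_force': array([ 0.308, -0.23 ,  0.169]), 'qd': array([ 0.002,  0.007,  0.001, -0.   , -0.002, -0.   ])}
pin 14 [624.24479985 124.0039302   70.27789117]
face x [560.03648069 561.25849322 562.24562022]
before [529.85995811 530.64946163 533.23358511]
```

View pics/s5.png

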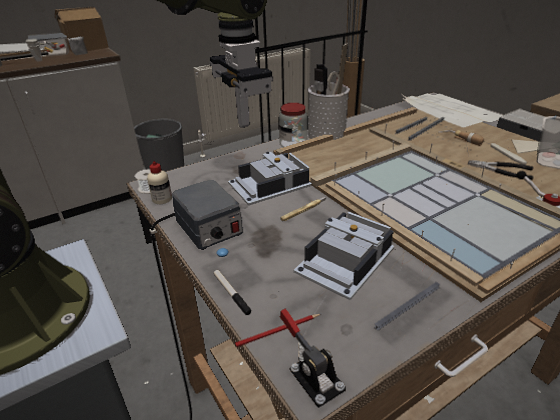

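The jaw has moved back about 30 mm and is resting on its dropped pin. The gripper is clear (px (242,100)), and the cutter, lead strip and marker have not moved.

```bash
python3 -c "
from cell import manip
print(manip.sign_off())"
```

```text
the job is handed in; nothing more can be done
None
```

The shut clamp (the left one) is now parked half open: its jaw rests on the dropped pin about 30 mm back, nothing else was moved, and the job is handed in (sign-off gave no verdict); the fingertips really ended about 37 mm above the reported TCP, so I worked with that offset.

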